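Hold the bath ledge against the pegboard for screwing

ROBOT

A 7-joint arm with a two-finger parallel gripper is mounted at the origin on the work surface. World frame = base frame: x ahead of the robot, y to its left, z up, the work surface at z = 0. Lengths are in mm, angles in rad, forces in N, time in s.
With the tool pointing down it reaches from about 425 to 925 mm from the base axis. Payload 6.8 kg.
Tool frame: the origin (TCP) lies midway between the tips of the shut fingers; the grasp point (between the pads) lies 19 mm behind it; z points along the fingers, y is the line along which they close (so a half turn about z gives the same grasp; the last joint's range is limited). The gripper opens to 88 mm and grips with 3 to 60 N. Pads are 20 mm wide; open, the fingers measure 115 mm over their backs; the gripper's body (75 mm by 178 mm) begins 61 mm behind the grasp point.
Start: joints at [-1.21, 0.477, 0.022, 1.555, -0.011, 1.109, -0.083], TCP at [304.975, 602.195, 199.464] pointing down, gripper open.
Joint ranges: [-2.96, 2.96], [-0.34, 2.1], [-1.41, 1.46], [0.24, 2.44], [-1.37, 4.51], [0.17, 1.92], [-2.96, 2.96]. Speed limits (rad/s): [2.39, 2.39, 3.14, 3.14, 3.14, 3.14, 3.14].

INTERFACE

Orientations are given as a 3x3 rotation matrix whose columns are the frame's x, y, z axes.
In Python, from plant import arm gives the robot as it stands.
- The arm moves only by the tool send_rows, never from a script. Its argument "commands" is a list of rows, each a list of 3 entries, a list of its own where there are three numbers: the shift along the tool's x, y, z in mm, then the turn, a rotation vector about the tool's x, y, z in degrees, then the finger opening in mm, from 0 to 87.8. A call has 1 to 5 rows; each row shifts and turns the commanded pose from where the row before left it, along the tool's axes as they then stand; what a row does not reach is not made up. A row lasts 1/10 s, in which the tool goes at most 50 mm and 8.59 degrees, less where a joint would pass 70% of its speed; a pose out of reach is approached as far as the arm can. A call with a gripper value outside its range is refused whole. The fingers move at their own pace and stop on an object; "grip_force" is the grip in N (left out, the last holds). Time passes only in rows, so rows that do not move let the fingers close. It gives the time, the measured TCP pose, the force, the opening and the grip force at its end, in the units of the state.
- arm.get_obs(): the state, without advancing time (a new reading comes with each control period).
- arm.capture(name): name is "scene" or "top" or "wrist"; returns the picture (480x640x3 uint8, red, green, blue); there is no depth.
- arm.calibration(name): a dict with "fx", "fy", "cx", "cy" (pixels), "dist_coeffs" ([k1, k2, p1, p2, k3] as OpenCV has them; the pictures are not rectified), "extrinsics" (4x4, takes a point from world to camera coordinates). Camera axes: x right, y down, z forward; pixel columns grow to the right and rows downward; lengths in mm; the calibration is good to about 2 mm. A picture is of the moment at which its call begins: read the wrist's pose just before it. calibration takes no time and is no camera call; for the wrist camera it gives the pose at the moment of the call.
- arm.sign_off(): hands the job in; it is judged then, once.
The state is a dict: "time": time; "joint_positions": joint angles; "qvel": joint speeds; "tau": joint torques, N m; "tcp_pos": TCP position; "ee_rot": TCP orientation; "wrist_force": force on the tool from outside, world axes, zero at the start; "wrist_torque": the same for the moment, N m; "width": finger opening in mm; "grasp_force": force on a finger pad.
Only numpy, scipy, OpenCV 4.12 (cv2) and the standard library are available. Lean on these libraries where they do the work, as an engineer would, in place of code of your own. Each camera call takes 0.05 s, during which the arm holds its last target. There are 200 camera calls.

TASK

Pick up the bamboo bath ledge from the counter, set it upright and centred on the two empty support pegs of the pegboard, and press its back flat against the board with a push of about 10 N on the board. Someone will drive the screws through the slots left and right of the ledge's divider, so be the third hand: keep the push steady for at least two seconds and finish while still holding the ledge and pushing, without letting go. Leave the cup, the bottle and the screwdriver alone.

Things in the scene. Friction and masses are not known exactly. Their poses are not given: they have to be found in the camera images.
- ledge_mid (a point): Loose bamboo (light wood) L-shaped ledge, 0.1 to 0.25 kg, standing on its flat base. Point in the middle of its divider, 30 mm above the underside. Axes: x to its front, y along its width, z up. The divider, an upright rib 12 mm thick (y), runs 34 mm either way in x, top 48 mm above the underside; grip it from above, a finger in each open bay (64 mm wide, floor 6 mm above the underside).
- ledge_back (a point): Middle of the ledge's rear face, at the underside's level: 40 mm behind and 30 mm below ledge_mid, same axes. It must come to 'rest'. Base 80 (x) by 140 (y) by 6 mm; back plate 6 mm thick, 140 wide, 60 high, a screw slot 45 mm either side of the divider; front lip 14 mm high, 6 mm thick.
- rest (a point): Where the ledge belongs: point on the board's front face midway between the two empty support pegs, at the level of their tops, 114 mm above the counter. Axes: x straight out of the board, y along it, z up. The smooth steel pegs are 8 mm thick, 49 mm long, 45 mm either side of this point; the ledge's underside rests on them, lightly: bearing down on them makes drag that takes from the push.
- board: White pegboard on a tiled half wall 179 mm high; 480 mm wide, from 30 to 182 mm above the counter, fixed and rigid. Origin: middle of its front face, at counter height; axes as rest. The empty pegs are 90 mm left or right of its middle. A toothbrush and a comb hang (fixed) at its ends, 195 mm from the middle.
- mirror: Round hand mirror hanging on its own two pegs in the other half of the board, fixed. Head 80 mm across, centre 151 mm and top 191 mm above the counter, handle down; it and its pegs stick out 29 mm. Origin: on the board's face, at counter height; axes as rest.
- tray: White glazed ceramic tray on a low case with a drawer, in front of the board's middle: 146 mm wide, 52 mm high, reaching (with the drawer and its knob) up to 140 mm out from the board. Origin and axes as the board.
- cup: White ceramic cup, 70 mm across, 80 mm high, standing loose on the counter; origin at the centre of its underside. Leave alone.
- bottle: Grey lotion bottle, 56 mm across, 140 mm high, standing loose on the counter; origin at the centre of its underside. Leave alone.
- screwdriver: Screwdriver, 190 mm long, lying on the counter along its x axis, for the person who will drive the screws. Leave alone.
There are look-alikes about, which are no part of the job. There is more than one size of the part that bears ledge_mid; the job needs the largest.

How it is judged (in metres and radians):
On the way, in this order (a step that is already met when the one before it is completed fails the run):
1. the ledge is lifted off the counter (height (world z) of ledge_mid above 0.09 m), for 0.2 s.
2. the ledge is on the pegs and pressed against the board with 4 to 18 N for 1.5 s on end (contact force between ledge and board between 4 and 18 N and y of ledge_back in the frame of rest between -0.01 and 0.01 m and z of ledge_back in the frame of rest between -0.005 and 0.005 m), for 1.5 s.
At the end, for the whole second after the job is handed in: The fingers still hold the ledge, its back flat against the board (within 5 mm and 3 degrees), pressed with 4 to 18 N, upright within 3.4 degrees, its underside within 5 mm of the tops of the two support pegs and its middle within 10 mm of midway between them, at rest (all of step 2 and contact force between the fingers and ledge above 2 N and x of ledge_back in the frame of rest between -0.005 and 0.005 m and angle between the x axis of ledge_back and the x axis of rest, either way round below 0.05 rad and angle between ledge_back's own z axis and vertical below 0.06 rad and linear speed of ledge below 0.02 m/s); the arm keeps its last pose, push and grip.
It fails at once if the cup is disturbed (distance of cup from where it was at the start of the episode above 0.03 m).
It fails at once if the bottle is disturbed (distance of bottle from where it was at the start of the episode above 0.03 m).
It fails at once if the screwdriver is disturbed (distance of screwdriver from where it was at the start of the episode above 0.03 m).
It also fails if it takes over 51 s, if anything falls off the work surface, if the arm or the gripper's body presses on something with over 40 N, if the wrist force passes 120 N, or if a joint passes its speed limit or range.

## Working session

There is one attempt and no reset: what is moved stays moved. The work goes in short steps, Python scripts to look and compute and a tool call to move; the robot and the scene stay as the last step left them, time stands still between calls to the robot, and variables do not carry over. Pictures are saved under pics/ and viewed, at most 10 in all, crops included, and the job is handed in when it is done.

Besides the shell and the picture viewer there is one more tool, called after "Call:" by a JSON object that holds its "op" and its "data". send_rows: Moves the arm, as the interface text tells. Its arguments: {"type":"object","properties":{"commands":{"type":"array"},"grip_force":{"type":"number"}},"required":["commands"]}

```bash
ls; mkdir -p pics; python3 - <<'E'
from plant import arm
import cv2,numpy as np
o=arm.get_obs();print({k:np.round(v,3).tolist() for k,v in o.items()})
for n in("scene","top"):
    cv2.imwrite(f"pics/{n}0.png",arm.capture(n)[:,:,::-1])
    c=arm.calibration(n);print(n,{k:np.round(v,3).tolist() for k,v in c.items()})
E
```

```text
pics
{'time': 0.0, 'joint_positions': [-1.21, 0.478, 0.022, 1.556, -0.011, 1.109, -0.083], 'qvel': [0.001, -0.0, 0.001, -0.001, 0.0, -0.003, 0.0], 'tau': [-0.0, -58.284, 1.534, -27.261, -0.054, 0.017, 0.0], 'tcp_pos': [304.707, 601.6, 198.494], 'ee_rot': [[-0.892, 0.452, -0.001], [0.452, 0.892, -0.002], [-0.0, -0.002, -1.0]], 'wrist_force': [-0.043, 0.072, 0.522], 'wrist_torque': [-0.06, -0.014, -0.034], 'grasp_force': 0.0, 'width': 88.018}
scene {'fx': 517.906, 'fy': 517.906, 'cx': 324.671, 'cy': 232.092, 'dist_coeffs': [-0.039, 0.0, 0.0, 0.0, 0.0], 'extrinsics': [[-0.341, 0.94, -0.009, 63.413], [0.505, 0.175, -0.845, -214.775], [-0.793, -0.293, -0.534, 1530.996], [0.0, 0.0, 0.0, 1.0]]}
top {'fx': 471.387, 'fy': 471.387, 'cx': 321.354, 'cy': 239.114, 'dist_coeffs': [0.04, 0.0, 0.0, 0.0, 0.0], 'extrinsics': [[-0.032, -0.999, 0.001, 147.15], [-0.978, 0.031, -0.207, 570.038], [0.207, -0.007, -0.978, 924.579], [0.0, 0.0, 0.0, 1.0]]}
```

View pics/scene0.png

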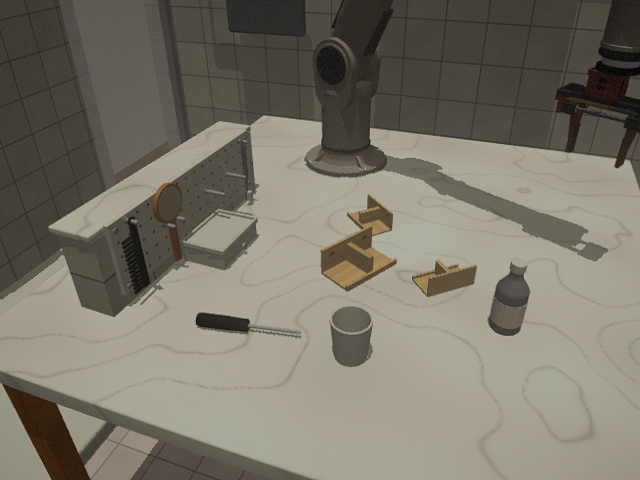

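View pics/top0.png

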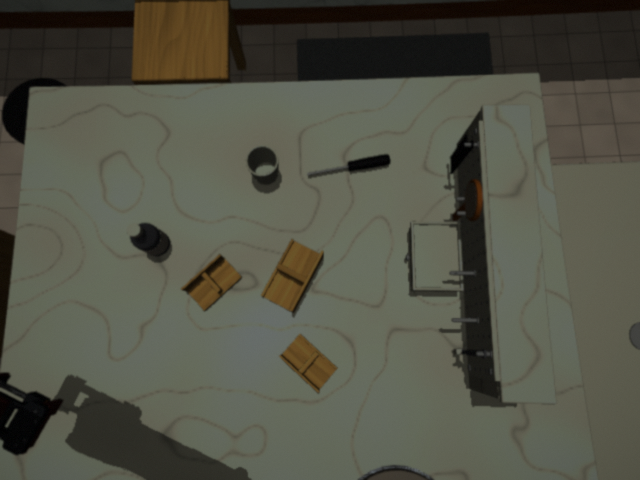

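The scene view shows three ledges; the largest is in the middle, around (358,258) in scene and (293,275) in top. The board is on the right in the top view, with the empty pegs at about (461,275) and (463,321). The mirror is at (474,200). I'll enlarge both areas.

```bash
python3 - <<'E'
import cv2,numpy as np
t=cv2.imread("pics/top0.png");s=cv2.imread("pics/scene0.png")
g=lambda a:np.clip(255*(a/255.)**.6,0,255).astype('uint8')
a=cv2.resize(t[225:325,250:350],(400,400),interpolation=cv2.INTER_CUBIC)
b=cv2.resize(s[210:310,305:405],(400,400),interpolation=cv2.INTER_CUBIC)
cv2.imwrite("pics/c1.png",g(np.hstack([a,b])))
a=cv2.resize(t[240:340,400:500],(400,400),interpolation=cv2.INTER_CUBIC)
b=cv2.resize(s[120:220,180:280],(400,400),interpolation=cv2.INTER_CUBIC)
cv2.imwrite("pics/c2.png",g(np.hstack([a,b])))
E
```

```text
(no output)
```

View pics/c1.png

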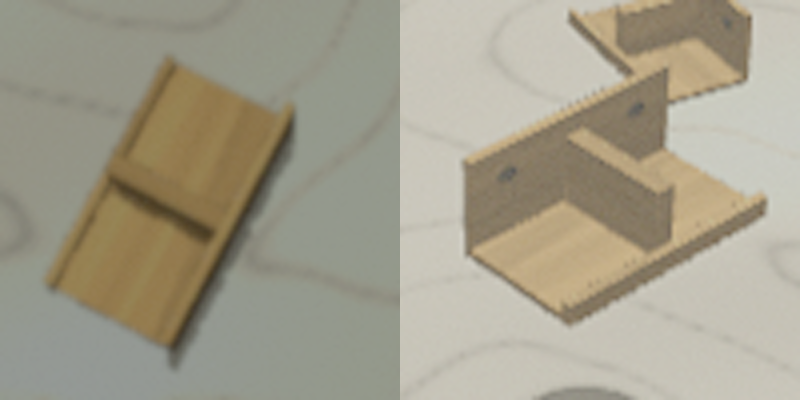

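View pics/c2.png

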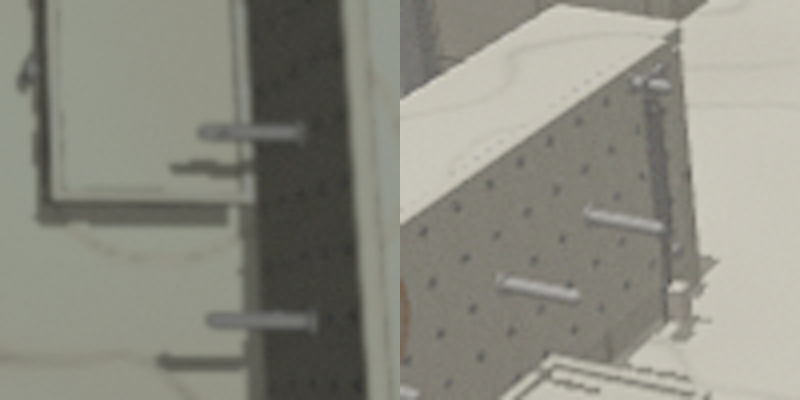

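In c1, left panel (top): the back plate's top runs (293,106)–(172,348), the lip (168,58)–(48,287), and the front faces up-left. Right panel (scene): plate top (465,160)–(666,68), front bottom corner (570,323). In c2 the pegs run tip to base: top (202,132)→(302,132) and (211,320)→(312,321); scene (587,212)→(664,229) and (500,282)→(578,297). Next I fit the poses.

```bash
cat > h.py <<'E'
import numpy as np,cv2
from scipy.optimize import least_squares
def proj(c,P):
    E=np.array(c["extrinsics"]);K=np.array([[c["fx"],0,c["cx"]],[0,c["fy"],c["cy"]],[0,0,1.]])
    return cv2.projectPoints(np.asarray(P,float).reshape(-1,1,3),cv2.Rodrigues(E[:3,:3])[0],E[:3,3],K,np.array(c["dist_coeffs"],float))[0][:,0]
def place(p,P):
    c,s=np.cos(p[2]),np.sin(p[2]);P=np.asarray(P,float)
    return np.c_[p[0]+c*P[:,0]-s*P[:,1],p[1]+s*P[:,0]+c*P[:,1],P[:,2]]
def fit(obs,p0):  # obs: list of (cal, [(model3, px2)])
    f=lambda p:np.concatenate([(proj(c,place(p,[m for m,_ in L]))-[q for _,q in L]).ravel() for c,L in obs])
    r=least_squares(f,p0,loss="soft_l1",x_scale=[10,10,.1]);return r.x,f(r.x).reshape(-1,2)
def crop(L,ox,oy,dx=0,k=4):return [(m,((u-dx)/k+ox-.375,v/k+oy-.375)) for m,(u,v) in L]
E
cat > a.py <<'E'
from h import *
from plant import arm
T,S=arm.calibration("top"),arm.calibration("scene")
Lt=crop([((40,-70,14),(168,58)),((40,70,14),(48,287)),((-40,-70,60),(293,106)),((-40,70,60),(172,348))],250,225)
Ls=crop([((-40,-70,60),(465,160)),((-40,70,60),(666,68)),((40,-70,0),(570,323)),((40,-70,14),(570,305)),((40,70,14),(766,199)),((-40,-70,0),(468,252))],305,210,400)
for o in([(T,Lt)],[(S,Ls)],[(T,Lt),(S,Ls)]):
    p,r=fit(o,[500,80,1.0]);print("ledge",p.round(3),r.round(1).tolist())
Bt=crop([((49,-45,110),(202,132)),((0,-45,110),(302,132)),((49,45,110),(211,320)),((0,45,110),(313,321))],400,240)
Bs=crop([((49,45,110),(587,212)),((0,45,110),(666,229)),((49,-45,110),(499,282)),((0,-45,110),(580,297))],180,120,400)
for o in([(T,Bt)],[(S,Bs)],[(T,Bt),(S,Bs)]):
    p,r=fit(o,[450,-300,1.57]);print("rest",p.round(3),r.round(1).tolist())
# wall top front edge, top view: subpixel edge per row
g=cv2.GaussianBlur(cv2.cvtColor(cv2.imread("pics/top0.png"),6),(3,3),0).astype(float)
pts=[]
for v in range(130,385,5):
    x0=481+(v-122)*21/280;u=np.arange(int(x0)-7,int(x0)+8);d=np.abs(np.diff(g[v,u]));d[d<.5*d.max()]=0
    pts.append((u[0]+.5+(d*np.arange(14)).sum()/d.sum(),v))
pts=np.array(pts)
E=np.array(T["extrinsics"]);R,t=E[:3,:3],E[:3,3]
K=np.array([[T["fx"],0,T["cx"]],[0,T["fy"],T["cy"]],[0,0,1.]])
n=cv2.undistortPoints(pts.reshape(-1,1,2),K,np.array(T["dist_coeffs"]))[:,0]
C=-R.T@t;d=np.c_[n,np.ones(len(n))]@R
W=C+d*((180-C[2])/d[:,2])[:,None]
l=cv2.fitLine(W[:,:2].astype(np.float32),cv2.DIST_HUBER,0,.01,.01).ravel();print("edge",l,"yaw x axis",np.arctan2(abs(l[0]),-l[1]*np.sign(l[0])),np.std(np.cross(l[:2],W[:,:2]-l[2:])))
E
python3 a.py
```

```text
ledge [506.404 192.647   1.074] [[-0.5, -0.3], [-0.8, -0.1], [1.1, -0.1], [0.3, 0.4]]
ledge [508.273 193.133   1.043] [[-0.3, -0.8], [0.1, -1.9], [-0.1, 1.4], [0.0, 0.3], [1.2, -0.5], [-0.7, 0.4]]
ledge [506.883 192.444   1.06 ] [[0.1, -0.6], [-1.0, -0.8], [1.5, 0.2], [-0.1, 0.2], [-0.3, -0.9], [-0.6, -2.4], [0.5, 1.1], [0.6, -0.1], [0.8, -1.3], [-0.7, 0.4]]
rest [ 442.447 -165.487    1.529] [[-0.3, -0.1], [0.1, 0.2], [-0.2, -0.1], [0.3, 0.0]]
rest [ 419.386 -154.393    0.458] [[19.1, 14.4], [-0.2, 0.4], [0.1, -0.6], [-18.3, -14.3]]
rest [ 442.365 -165.512    1.527] [[-0.2, -0.1], [0.2, 0.2], [-0.2, -0.1], [0.3, 0.1], [19.3, 4.7], [-18.7, -3.0], [20.5, 4.4], [-18.9, -3.2]]
edge [ 9.9905318e-01 -4.3505397e-02  5.3397510e+02 -1.6803223e+02] yaw x axis 1.5272772 0.31299164518236927a.py:24: DeprecationWarning: Arrays of 2-dimensional vectors are deprecated. Use arrays of 3-dimensional vectors instead. (deprecated in NumPy 2.0)
  l=cv2.fitLine(W[:,:2].astype(np.float32),cv2.DIST_HUBER,0,.01,.01).ravel();print("edge",l,"yaw x axis",np.arctan2(abs(l[0]),-l[1]*np.sign(l[0])),np.std(np.cross(l[:2],W[:,:2]-l[2:])))
```

```bash
sed -i 's/((49,45,110),(587,212)),((0,45,110),(666,229)),((49,-45,110),(499,282)),((0,-45,110),(580,297))/((0,45,110),(587,212)),((49,45,110),(666,229)),((0,-45,110),(499,282)),((49,-45,110),(580,297))/' a.py; python3 a.py 2>/dev/null | grep rest
```

```text
rest [ 442.447 -165.487    1.529] [[-0.3, -0.1], [0.1, 0.2], [-0.2, -0.1], [0.3, 0.0]]
rest [ 439.84  -168.423    1.526] [[0.4, 0.7], [-1.0, -0.2], [0.8, -0.1], [-0.3, -0.1]]
rest [ 442.285 -166.012    1.527] [[0.0, -0.1], [0.5, 0.3], [0.1, -0.1], [0.5, 0.1], [0.8, 1.2], [-0.6, 0.4], [1.2, 0.5], [0.1, 0.6]]
```

Call:
{"op": "send_rows", "data": {"commands": [[[-36.5, -27.4, 0], [0, 0, 0], 87], [[-36.5, -27.4, 0], [0, 0, 0], 87], [[-36.5, -27.4, 0], [0, 0, 0], 87], [[-36.5, -27.4, 0], [0, 0, 0], 87], [[-36.5, -27.4, 0], [0, 0, 0], 87]]}}

```text
time: 0.6
tcp_pos: [406.3, 395.5, 199.2]
ee_rot: [[-0.892, 0.452, -0.0], [0.452, 0.892, -0.0], [0.0, -0.001, -1.0]]
wrist_force: [0.8, 1.3, -0.0]
width: 86.8
grasp_force: 0.0
```

Call:
{"op": "send_rows", "data": {"commands": [[[-36.5, -27.4, 0], [0, 0, 0], 87], [[-36.5, -27.4, 0], [0, 0, 0], 87], [[-36.5, -27.4, 0], [0, 0, 0], 87], [[-36.5, -27.4, 0], [0, 0, 0], 87], [[-36.5, -27.4, 0], [0, 0, 0], 87]]}}

```text
time: 1.1
tcp_pos: [507.1, 191.0, 199.3]
ee_rot: [[-0.892, 0.452, -0.0], [0.452, 0.892, -0.0], [0.0, -0.0, -1.0]]
wrist_force: [0.5, 0.2, -0.1]
width: 87.1
grasp_force: 0.0
```

Call:
{"op": "send_rows", "data": {"commands": [[[0, 0, 0], [0, 0, 8.4], 87], [[0, 0, 0], [0, 0, 8.4], 87], [[0, 0, 0], [0, 0, 8.4], 87], [[0, 0, 0], [0, 0, 8.4], 87], [[0, 0, 0], [0, 0, 8.4], 87]]}}

```text
time: 1.6
tcp_pos: [506.5, 192.7, 199.1]
ee_rot: [[-0.355, 0.935, -0.001], [0.935, 0.355, -0.0], [-0.0, -0.001, -1.0]]
wrist_force: [-0.2, 0.1, -0.1]
width: 87.0
grasp_force: 0.0
```

Call:
{"op": "send_rows", "data": {"commands": [[[0, 0, 0], [0, 0, 8.4], 87], [[0, 0, 0], [0, 0, 8.4], 87], [[0, 0, 0], [0, 0, 8.4], 87], [[0, 0, 0], [0, 0, 8.4], 87], [[0, 0, 0], [0, 0, 8.4], 87]]}}

```text
time: 2.1
tcp_pos: [506.4, 192.7, 199.1]
ee_rot: [[0.362, 0.932, -0.001], [0.932, -0.362, -0.0], [-0.001, -0.001, -1.0]]
wrist_force: [0.6, -0.1, -0.2]
width: 87.0
grasp_force: 0.0
```

Call:
{"op": "send_rows", "data": {"commands": [[[0, 0, 0], [0, 0, 8.3], 87], [[0, 0, 0], [0, 0, 0], 87], [[0, 0, 0], [0, 0, 0], 87]]}}

```text
time: 2.4
tcp_pos: [506.5, 192.9, 199.2]
ee_rot: [[0.484, 0.875, -0.0], [0.875, -0.484, -0.0], [-0.001, -0.0, -1.0]]
wrist_force: [-0.1, 0.6, -0.4]
width: 87.0
grasp_force: 0.0
```

```bash
python3 - <<'E'
from plant import arm
import cv2,numpy as np,json
o=arm.get_obs();c=arm.calibration("wrist")
im=arm.capture("wrist")
json.dump({k:np.array(v).tolist() for k,v in c.items()},open("w1.json","w"))
cv2.imwrite("pics/w1.png",np.clip(255*(im[:,:,::-1]/255.)**.7,0,255).astype('uint8'))
print(o["time"],o["tcp_pos"],o["ee_rot"],o["joint_positions"],o["wrist_force"])
E
```

```text
2.4 [506.51649101 192.88238359 199.22804332] [[ 4.83601663e-01  8.75288081e-01 -4.55823847e-04]
 [ 8.75288051e-01 -4.83601818e-01 -3.30039094e-04]
 [-5.09316526e-04 -2.39369712e-04 -9.99999842e-01]] [-0.85603464  0.27199681  0.45650535  1.89901781 -0.14085216  1.0023469
 -0.84269666] [-0.14343837  0.63897164 -0.44411434]
```

View pics/w1.png

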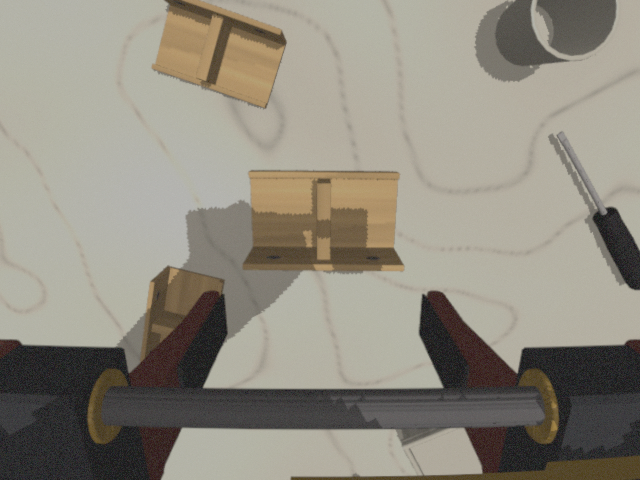

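The wrist view shows the ledge square to the tool: lip corners at (249,170) and (398,172), back-plate top outer corners at (243,269) and (404,270), and the divider at columns 317–331. Refining its pose from these.

```bash
python3 - <<'E'
from h import *;import json
from plant import arm
c=json.load(open("w1.json"))
L=[((40,70,14),(249,170.5)),((40,-70,14),(398,172)),((-40,70,60),(243.5,269.5)),((-40,-70,60),(404,270.5)),((34,6,48),(317,180)),((34,-6,48),(331,180))]
p,r=fit([(c,L)],[507,192,1.06]);print(p,r.round(1).tolist())
o=arm.get_obs();R=o["ee_rot"];t=o["tcp_pos"]
print("tool shift",R.T@(np.r_[p[:2],12]-t),"tool yaw",np.arctan2(R[1,0],R[0,0]))
E
```

```text
[507.73528364 195.07363262   1.06060489] [[-1.1, -0.3], [2.0, -0.8], [-1.0, -0.4], [0.4, -0.5], [-0.1, 1.6], [0.2, 1.7]]
tool shift [ 2.53455128e+00 -2.05008116e-02  1.87303899e+02] tool yaw 1.0655066975982639
```

Call:
{"op": "send_rows", "data": {"commands": [[[2, 0, 45], [0, 0, 0.3], 87], [[0, 0, 45], [0, 0, 0], 87], [[0, 0, 40], [0, 0, 0], 87], [[0, 0, 25], [0, 0, 0], 87], [[0, 0, 15], [0, 0, 0], 87]]}}

```text
time: 2.95
tcp_pos: [506.5, 194.0, 27.3]
ee_rot: [[0.49, 0.872, -0.003], [0.872, -0.49, -0.001], [-0.003, -0.002, -1.0]]
wrist_force: [1.0, -0.8, 0.5]
width: 87.0
grasp_force: 0.0
```

Call:
{"op": "send_rows", "data": {"commands": [[[0, 0, 10], [0, 0, 0], 87], [[0, 0, 6], [0, 0, 0], 87], [[0, 0, 0], [0, 0, 0], 87], [[0, 0, 0], [0, 0, 0], 87]], "grip_force": 40}}

```text
time: 3.35
tcp_pos: [508.6, 194.9, 14.4]
ee_rot: [[0.492, 0.871, 0.001], [0.871, -0.492, 0.001], [0.002, 0.001, -1.0]]
wrist_force: [0.1, -0.2, 0.8]
width: 87.2
grasp_force: 0.0
```

Call:
{"op": "send_rows", "data": {"commands": [[[0, 0, 0], [0, 0, 0], 5], [[0, 0, 0], [0, 0, 0], 5], [[0, 0, 0], [0, 0, 0], 5], [[0, 0, 0], [0, 0, 0], 5], [[0, 0, 0], [0, 0, 0], 5]], "grip_force": 40}}

```text
time: 3.85
tcp_pos: [507.8, 194.6, 13.5]
ee_rot: [[0.492, 0.871, 0.0], [0.871, -0.492, 0.0], [0.0, 0.0, -1.0]]
wrist_force: [-0.8, 0.6, 0.1]
width: 50.4
grasp_force: 0.0
```

Call:
{"op": "send_rows", "data": {"commands": [[[0, 0, 0], [0, 0, 0], 5], [[0, 0, 0], [0, 0, 0], 5], [[0, 0, 0], [0, 0, 0], 5], [[0, 0, 0], [0, 0, 0], 5], [[0, 0, 0], [0, 0, 0], 5]]}}

```text
time: 4.35
tcp_pos: [507.8, 194.6, 13.4]
ee_rot: [[0.492, 0.871, 0.0], [0.871, -0.492, 0.0], [0.0, 0.0, -1.0]]
wrist_force: [0.3, -0.2, -0.1]
width: 11.4
grasp_force: 40.0
```

Gripped: opening 11.4 mm, 40 N. Lifting, then turning to the board's yaw.

Call:
{"op": "send_rows", "data": {"commands": [[[0, 0, -15], [0, 0, 0], 5], [[0, 0, -30], [0, 0, 0], 5], [[0, 0, -40], [0, 0, 0], 5], [[0, 0, -40], [0, 0, 0], 5], [[0, 0, -40], [0, 0, 0], 5]]}}

```text
time: 4.85
tcp_pos: [507.4, 194.2, 180.9]
ee_rot: [[0.492, 0.87, 0.0], [0.87, -0.492, 0.0], [0.0, 0.0, -1.0]]
wrist_force: [0.4, 0.5, -1.2]
width: 11.9
grasp_force: 40.0
```

Call:
{"op": "send_rows", "data": {"commands": [[[0, 0, -12], [0, 0, -5.4], 5], [[0, 0, 0], [0, 0, -5.4], 5], [[0, 0, 0], [0, 0, -5.4], 5], [[0, 0, 0], [0, 0, -5.4], 5], [[0, 0, 0], [0, 0, -5.4], 5]]}}

```text
time: 5.35
tcp_pos: [507.5, 194.2, 191.4]
ee_rot: [[0.04, 0.999, 0.0], [0.999, -0.04, 0.0], [0.0, 0.0, -1.0]]
wrist_force: [0.1, -0.6, -1.6]
width: 11.7
grasp_force: 40.0
```

Call:
{"op": "send_rows", "data": {"commands": [[[0, 0, 0], [0, 0, 0], 5], [[0, 0, 0], [0, 0, 0], 5]]}}

```text
time: 5.55
tcp_pos: [507.7, 194.3, 191.0]
ee_rot: [[0.046, 0.999, 0.0], [0.999, -0.046, 0.0], [0.0, 0.0, -1.0]]
wrist_force: [0.4, -0.5, -1.6]
width: 11.4
grasp_force: 40.0
```

```bash
python3 - <<'E'
from plant import arm
import numpy as np
o=arm.get_obs();R=o["ee_rot"]
print(o["time"],o["tcp_pos"],R.round(4).tolist(),o["wrist_force"],o["grasp_force"],R.T@(np.array([446.4,-66.6,190])-o["tcp_pos"]))
E
```

```text
5.55 [507.71729588 194.33378715 190.99499472] [[0.0458, 0.9989, 0.0003], [0.9989, -0.0458, 0.0002], [0.0002, 0.0003, -1.0]] [ 0.36279037 -0.49898162 -1.62282826] 39.999452233314514 [-263.46980876  -49.29557397    0.92104579]
```

Call:
{"op": "send_rows", "data": {"commands": [[[-30, -5, 0], [0, 0, 0], 5], [[-40, -8, 0], [0, 0, 0], 5], [[-40, -8, 0], [0, 0, 0], 5], [[-40, -8, 0], [0, 0, 0], 5], [[-40, -8, 0], [0, 0, 0], 5]]}}

```text
time: 6.05
tcp_pos: [462.0, 4.8, 190.8]
ee_rot: [[0.045, 0.999, 0.0], [0.999, -0.045, 0.0], [0.0, 0.0, -1.0]]
wrist_force: [0.4, 0.0, -1.4]
width: 11.7
grasp_force: 40.0
```

Call:
{"op": "send_rows", "data": {"commands": [[[-38, -7, 0], [0, 0, 0], 5], [[-25, -4, 0], [0, 0, 0], 5], [[-10, -1.3, 0], [0, 0, 0], 5], [[0, 0, 25], [0, 0, 0], 5], [[0, 0, 26], [0, 0, 0], 5]]}}

```text
time: 6.55
tcp_pos: [448.5, -65.4, 139.7]
ee_rot: [[0.044, 0.999, 0.003], [0.999, -0.044, 0.001], [0.001, 0.003, -1.0]]
wrist_force: [-0.1, 1.0, -0.7]
width: 11.3
grasp_force: 40.0
```

Call:
{"op": "send_rows", "data": {"commands": [[[0, 0, 0], [0, 0, 0], 5], [[0, 0, 0], [0, 0, 0], 5], [[0, 0, 0], [0, 0, 0], 5]]}}

```text
time: 6.85
tcp_pos: [448.2, -65.6, 140.5]
ee_rot: [[0.043, 0.999, 0.002], [0.999, -0.043, 0.0], [0.0, 0.002, -1.0]]
wrist_force: [-0.4, -0.8, -0.4]
width: 11.3
grasp_force: 40.0
```

```bash
python3 - <<'E'
from plant import arm
import cv2,numpy as np,json
o=arm.get_obs();g=lambda a:np.clip(255*(a/255.)**.6,0,255).astype('uint8')
print(o["time"],o["tcp_pos"],o["ee_rot"].round(4).tolist(),o["wrist_force"],o["joint_positions"])
ims={}
for n in("wrist","scene","top"):
    c=arm.calibration(n);im=arm.capture(n)[:,:,::-1];cv2.imwrite(f"pics/{n}2.png",im)
    json.dump({k:np.array(v).tolist() for k,v in c.items()},open(n+"2.json","w"));ims[n]=im
b=cv2.resize(ims["scene"][110:260,150:350],(800,600),interpolation=cv2.INTER_CUBIC)
cv2.imwrite("pics/v2.png",g(b));cv2.imwrite("pics/w2.png",g(ims["wrist"]))
E
```

```text
6.85 [448.24972145 -65.61673576 140.53678455] [[0.0426, 0.9991, 0.0016], [0.9991, -0.0426, 0.0002], [0.0003, 0.0016, -1.0]] [-0.41351653 -0.8111347  -0.35933841] [-0.46100869  0.19641011  0.53297039  2.15592839 -0.13660435  0.81898635
  0.11432368]
```

View pics/v2.png

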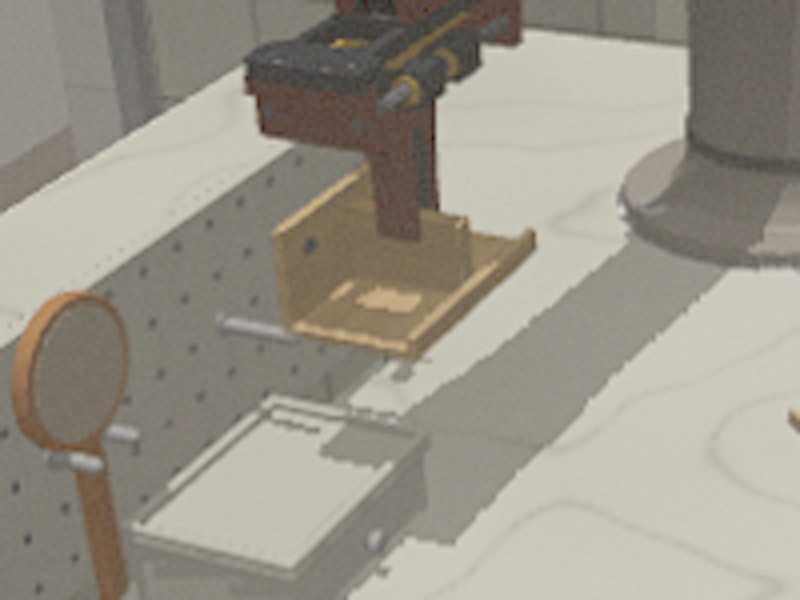

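View pics/w2.png

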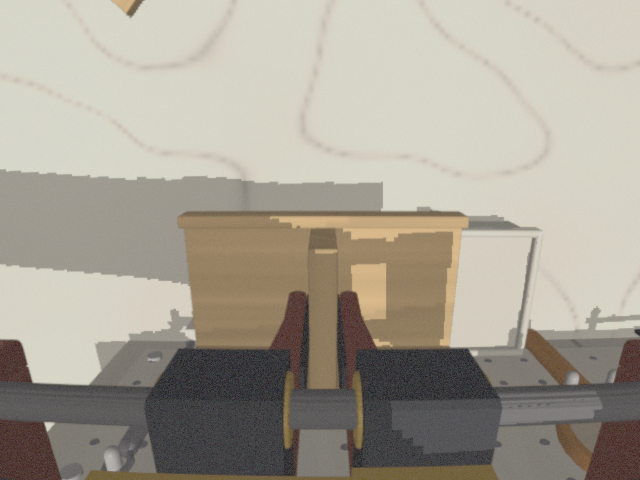

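The ledge hangs level about 60 mm out from the board and 13 mm above the pegs, with the near peg at (220–290,325) in the crop. In the wrist view its lip runs (180,219)–(466,219), square to the tool. Advance over the pegs, then lower and feel for them.

Call:
{"op": "send_rows", "data": {"commands": [[[-12, -1, 0], [0, 0, 0], 5], [[-15, -1, 0], [0, 0, 0], 5], [[-15, 0, 0], [0, 0, 0], 5], [[-8, 0, 4], [0, 0, 0], 5], [[0, 0, 4], [0, 0, 0], 5]]}}

```text
time: 7.5
tcp_pos: [443.0, -117.4, 131.4]
ee_rot: [[0.045, 0.999, 0.001], [0.999, -0.045, -0.0], [-0.0, 0.001, -1.0]]
wrist_force: [0.1, 0.6, -1.5]
width: 11.6
grasp_force: 40.0
```

Call:
{"op": "send_rows", "data": {"commands": [[[0, 0, 1], [0, 0, 0], 5], [[0, 0, 0], [0, 0, 0], 5], [[0, 0, 0], [0, 0, 0], 5]]}}

```text
time: 7.8
tcp_pos: [443.1, -115.3, 130.4]
ee_rot: [[0.042, 0.999, -0.0], [0.999, -0.042, 0.0], [0.0, -0.0, -1.0]]
wrist_force: [0.0, 0.6, -0.7]
width: 11.5
grasp_force: 40.0
```

```bash
cat > s.py <<'E'
from plant import arm
import numpy as np
o=arm.get_obs();R=o["ee_rot"];a=np.array([.0438,.99904,0])
print(o["time"],o["tcp_pos"].round(2),R.round(4).tolist(),"F",o["wrist_force"].round(2),"T",o["wrist_torque"].round(2),"push",-0+o["wrist_force"]@a,"grip",o["grasp_force"],"out",(o["tcp_pos"]-[442,-166.5,0])@a)
E
python3 s.py
```

```text
7.8 [ 443.14 -115.33  130.37] [[0.0419, 0.9991, -0.0002], [0.9991, -0.0419, 0.0002], [0.0002, -0.0002, -1.0]] F [ 0.01  0.6  -0.66] T [-0.02  0.08  0.03] push 0.6020718767233334 grip 39.99961316585541 out 51.17570551887482
```

Call:
{"op": "send_rows", "data": {"commands": [[[0, 0, 1], [0, 0, 0], 5], [[0, 0, 0.5], [0, 0, 0], 5], [[0, 0, 0], [0, 0, 0], 5], [[0, 0, 0], [0, 0, 0], 5]]}}

```text
time: 8.2
tcp_pos: [443.1, -115.8, 129.0]
ee_rot: [[0.043, 0.999, 0.0], [0.999, -0.043, 0.0], [0.0, -0.0, -1.0]]
wrist_force: [0.0, -0.2, -0.7]
width: 11.4
grasp_force: 40.0
```

Call:
{"op": "send_rows", "data": {"commands": [[[0, 0, 0.5], [0, 0, 0], 5], [[0, 0, 0.5], [0, 0, 0], 5], [[0, 0, 0], [0, 0, 0], 5], [[0, 0, 0], [0, 0, 0], 5]]}}

```text
time: 8.6
tcp_pos: [443.1, -115.9, 127.9]
ee_rot: [[0.043, 0.999, -0.0], [0.999, -0.043, 0.0], [0.0, -0.0, -1.0]]
wrist_force: [-0.1, -0.8, -0.9]
width: 11.8
grasp_force: 40.0
```

Call:
{"op": "send_rows", "data": {"commands": [[[0, 0, 0.5], [0, 0, 0], 5], [[0, 0, 0], [0, 0, 0], 5], [[0, 0, 0], [0, 0, 0], 5]]}}

```text
time: 8.9
tcp_pos: [443.1, -115.9, 127.4]
ee_rot: [[0.043, 0.999, -0.0], [0.999, -0.043, 0.0], [0.0, -0.0, -1.0]]
wrist_force: [-0.4, -0.2, -1.8]
width: 11.6
grasp_force: 40.0
```

Call:
{"op": "send_rows", "data": {"commands": [[[0, 0, 0.5], [0, 0, 0], 5], [[0, 0, 0], [0, 0, 0], 5], [[0, 0, 0], [0, 0, 0], 5]]}}

```text
time: 9.2
tcp_pos: [443.3, -115.9, 127.3]
ee_rot: [[0.043, 0.999, 0.0], [0.999, -0.043, 0.0], [0.0, 0.0, -1.0]]
wrist_force: [-2.0, 1.4, 5.7]
width: 11.7
grasp_force: 40.0
```

Peg contact at TCP z of about 127.3 mm. Ease off, then advance to the board.

Call:
{"op": "send_rows", "data": {"commands": [[[-3, 0, -0.5], [0, 0, 0], 5], [[-3, 0, 0], [0, 0, 0], 5], [[-1, 0, 0], [0, 0, 0], 5], [[0, 0, 0], [0, 0, 0], 5], [[0, 0, 0], [0, 0, 0], 5]]}}

```text
time: 9.7
tcp_pos: [442.7, -123.1, 127.4]
ee_rot: [[0.043, 0.999, -0.0], [0.999, -0.043, -0.0], [-0.0, -0.0, -1.0]]
wrist_force: [-0.4, -0.3, -0.1]
width: 11.1
grasp_force: 40.0
```

Call:
{"op": "send_rows", "data": {"commands": [[[-1, 0, 0], [0, 0, 0], 5], [[0, 0, 0], [0, 0, 0], 5], [[0, 0, 0], [0, 0, 0], 5]]}}

```text
time: 10.0
tcp_pos: [442.8, -123.2, 127.4]
ee_rot: [[0.042, 0.999, -0.0], [0.999, -0.042, 0.001], [0.001, -0.0, -1.0]]
wrist_force: [0.1, 4.4, -0.1]
width: 11.6
grasp_force: 40.0
```

Call:
{"op": "send_rows", "data": {"commands": [[[-0.5, 0, 0], [0, 0, 0], 5], [[0, 0, 0], [0, 0, 0], 5], [[0, 0, 0], [0, 0, 0], 5], [[0, 0, 0], [0, 0, 0], 5]]}}

```text
time: 10.4
tcp_pos: [442.7, -123.2, 127.4]
ee_rot: [[0.042, 0.999, -0.0], [0.999, -0.042, 0.001], [0.001, -0.0, -1.0]]
wrist_force: [1.0, 6.2, 1.2]
width: 11.5
grasp_force: 40.0
```

```bash
python3 s.py
```

```text
10.4 [ 442.71 -123.17  127.37] [[0.0421, 0.9991, -0.0004], [0.9991, -0.0421, 0.0014], [0.0014, -0.0005, -1.0]] F [1.02 6.23 1.21] T [ 1.34  0.02 -0.04] push 6.268423917043474 grip 40.001875162124634 out 43.31629922673251
```

Call:
{"op": "send_rows", "data": {"commands": [[[-0.7, 0, -0.1], [0, 0, 0], 5], [[0, 0, 0], [0, 0, 0], 5], [[0, 0, 0], [0, 0, 0], 5], [[0, 0, 0], [0, 0, 0], 5]]}}

```text
time: 10.8
tcp_pos: [442.7, -123.2, 127.4]
ee_rot: [[0.042, 0.999, -0.001], [0.999, -0.042, 0.002], [0.002, -0.001, -1.0]]
wrist_force: [0.3, 8.5, 0.3]
width: 11.8
grasp_force: 40.0
```

```bash
python3 s.py; python3 - <<'E'
from h import *
from plant import arm
g=lambda a:np.clip(255*(a/255.)**.6,0,255).astype('uint8')
s=arm.capture("scene")[:,:,::-1];t=arm.capture("top")[:,:,::-1]
b=lambda a,x,y:cv2.resize(a[y:y+100,x:x+100],(400,400),interpolation=cv2.INTER_CUBIC)
cv2.imwrite("pics/v3.png",g(np.hstack([b(t,400,240),b(s,180,120)])))
E
```

```text
10.8 [ 442.7  -123.17  127.37] [[0.0416, 0.9991, -0.0006], [0.9991, -0.0416, 0.0022], [0.0022, -0.0007, -1.0]] F [0.32 8.46 0.33] T [ 1.73 -0.07 -0.04] push 8.47022202766097 grip 40.00265121459961 out 43.323975324270656
```

View pics/v3.png

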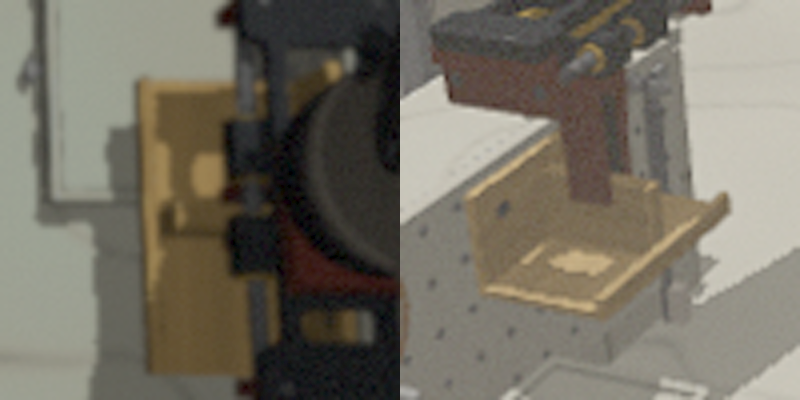

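The ledge sits flush on the board. In the top panel its lip corners at (138,80) and (148,372) have their midpoint at row 226, the same as the pegs' midpoint. Trimming the push to about 10 N and holding.

Call:
{"op": "send_rows", "data": {"commands": [[[-0.4, 0, 0], [0, 0, 0], 5], [[0, 0, 0], [0, 0, 0], 5], [[0, 0, 0], [0, 0, 0], 5], [[0, 0, 0], [0, 0, 0], 5], [[0, 0, 0], [0, 0, 0], 5]]}}

```text
time: 11.4
tcp_pos: [442.7, -123.2, 127.4]
ee_rot: [[0.041, 0.999, -0.001], [0.999, -0.041, 0.003], [0.003, -0.001, -1.0]]
wrist_force: [-0.1, 9.8, -0.0]
width: 11.4
grasp_force: 40.0
```

Call:
{"op": "send_rows", "data": {"commands": [[[0, 0, 0], [0, 0, 0], 5], [[0, 0, 0], [0, 0, 0], 5], [[0, 0, 0], [0, 0, 0], 5], [[0, 0, 0], [0, 0, 0], 5], [[0, 0, 0], [0, 0, 0], 5]]}}

```text
time: 11.9
tcp_pos: [442.7, -123.2, 127.4]
ee_rot: [[0.041, 0.999, -0.001], [0.999, -0.041, 0.003], [0.003, -0.001, -1.0]]
wrist_force: [0.5, 8.9, 0.4]
width: 11.6
grasp_force: 40.0
```

Call:
{"op": "send_rows", "data": {"commands": [[[0, 0, 0], [0, 0, 0], 5], [[0, 0, 0], [0, 0, 0], 5], [[0, 0, 0], [0, 0, 0], 5], [[0, 0, 0], [0, 0, 0], 5], [[0, 0, 0], [0, 0, 0], 5]]}}

```text
time: 12.4
tcp_pos: [442.7, -123.2, 127.4]
ee_rot: [[0.041, 0.999, -0.001], [0.999, -0.041, 0.003], [0.003, -0.001, -1.0]]
wrist_force: [0.3, 10.0, 0.2]
width: 11.7
grasp_force: 40.0
```

Call:
{"op": "send_rows", "data": {"commands": [[[0, 0, 0], [0, 0, 0], 5], [[0, 0, 0], [0, 0, 0], 5], [[0, 0, 0], [0, 0, 0], 5], [[0, 0, 0], [0, 0, 0], 5], [[0, 0, 0], [0, 0, 0], 5]]}}

```text
time: 12.9
tcp_pos: [442.7, -123.2, 127.4]
ee_rot: [[0.041, 0.999, -0.001], [0.999, -0.041, 0.003], [0.003, -0.001, -1.0]]
wrist_force: [1.1, 8.9, 0.5]
width: 11.8
grasp_force: 40.0
```

Call:
{"op": "send_rows", "data": {"commands": [[[0, 0, 0], [0, 0, 0], 5], [[0, 0, 0], [0, 0, 0], 5], [[0, 0, 0], [0, 0, 0], 5], [[0, 0, 0], [0, 0, 0], 5], [[0, 0, 0], [0, 0, 0], 5]]}}

```text
time: 13.4
tcp_pos: [442.7, -123.2, 127.4]
ee_rot: [[0.041, 0.999, -0.001], [0.999, -0.041, 0.003], [0.003, -0.001, -1.0]]
wrist_force: [0.9, 9.6, 0.5]
width: 11.6
grasp_force: 40.0
```

```bash
python3 -c "
from plant import arm
print(arm.sign_off())"
```

```text
the job is handed in; nothing more can be done
None
```

I handed the job in at 13.4 s: the ledge sits centred on the two empty pegs, and the arm is still gripping it at 40 N and holding it against the board with a steady push of about 9–10 N, kept up for over 2 s; no verdict was returned.

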